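Clear the tin and pop the bread box's touch-latch lid

ROBOT

A 6-joint arm with a two-finger parallel gripper is mounted at the origin on the work surface. World frame = base frame: x ahead of the robot, y to its left, z up, the work surface at z = 0. Lengths are in mm, angles in rad, forces in N, time in s.
With the tool pointing down it reaches from about 275 to 825 mm from the base axis. Payload 4.9 kg.
Tool frame: the origin (TCP) lies at the very end of the fingers, on their centre line; the grasp point (between the pads) lies 19 mm behind it; z points along the fingers, y is the direction in which the jaws open and shut (so a half turn about z gives the same grasp; the last joint's range is limited). The gripper opens to 85 mm and grips with 20 to 120 N. Pads are 22 mm wide; open, the fingers measure 114 mm over their backs; the gripper's body (76 mm by 85 mm) begins 54 mm behind the grasp point. The pads swing forward as they close: fully open they stand 13 mm farther back than shut.
Start: joints at [-1.394, 0.326, -0.193, 1.052, 0, 1.437], TCP at [168.213, -523.663, 231.281] pointing down, gripper open.
Joint ranges: [-2.65, 2.65], [-0.97, 1.79], [-1.3, 1.35], [-1.93, 2.1], [-1.47, 1.37], [-3.14, 3.14]. Speed limits (rad/s): [2.57, 2.57, 3.14, 3.14, 3.14, 3.14].

INTERFACE

Orientations are given as [roll, pitch, yaw] about the fixed x, y, z axes, in that order (R = Rz(yaw) Ry(pitch) Rx(roll)).
In Python, from bench import bot, solve_ik, imaging gives the robot as it stands. Calls block until the motion is done:
- bot.move_ptp(position, orientation): joint-space move of the TCP to a pose.
- bot.movel(position, rot=None, max_speed=150, threshold=None): straight line of the TCP; rot=None keeps the orientation; max_speed is the mean speed in mm/s. With threshold (N) it stops when the force on the tool has changed by that much, and returns True; else False.
- bot.move_j(angles): joint-space move.
- bot.grip(opening, effort=None): opening from 0.0 (shut) to 1.0 (fully open); effort is the grip in N (None keeps the last); returns when the fingers have stopped.
- bot.dwell(seconds).
- solve_ik(position, orientation): joint angles nearest the present ones, or None.
- bot.get_state(): the state.
- imaging.capture(name): name is "scene" or "top" or "wrist"; returns the picture (384x512x3 uint8, blue, green, red); there is no depth.
- imaging.camera_model(name): a dict with "K" (3x3 intrinsics, pixels), "k1" (the pictures are not rectified: a ray, as slopes to the right and down, at radius r is drawn at 1 + k1 r^2 times it, then the intrinsics apply), "position" and "rotation" of the camera in the world. Camera axes: x right, y up, looking along -z (the intrinsics and any distortion apply to the point x, -y, -z); pixel columns grow to the right and rows downward; lengths in mm; the calibration is good to about 2 mm. A picture is of the moment at which its call begins: read the wrist's pose just before it. camera_model takes no time and is no camera call; for the wrist camera it gives the pose at the moment of the call.
A pose or a line that the arm cannot do raises bot.IKError and nothing moves.
- bot.sign_off(): hands the job in, once; it reports no verdict.
The state is a dict: "t": time; "qpos": joint angles; "joint_velocities": joint speeds; "effort": joint torques, N m; "tcp_pos": TCP position; "orientation": TCP orientation; "contact_force": force on the tool from outside, world axes, zero at the start; "wrist_torque": the same for the moment, N m; "opening": opening from 0.0 (shut) to 1.0 (fully open).
Only numpy, scipy, OpenCV 4.12 (cv2) and the standard library are available. Lean on these libraries where they do the work, as an engineer would, in place of code of your own. Each camera call takes 0.05 s, during which the arm holds its last target. There are 200 camera calls.

TASK

The tin of beans is standing on the wide spring lid of the bread box. Push the tin along the top, upright and without lifting it, until it stands wholly on the fixed wooden middle deck; then press the front edge of the wide lid down so that its push-to-open catch lets go and the lid springs ajar by itself. Leave the narrow lid shut, and everything else where it stands.

Things in the scene. Friction and masses are not known exactly. Their poses are not given: they have to be found in the camera images.
- deck (a point): Centre of the top of the fixed wooden middle deck of the white bread box (fixed, 200 mm deep, 420 long, deck top 100 above the table). x: from the front (robot side) to the hinged back; y: along the box towards the wide lid; z up. Deck: x -100..100, y -70..70 mm. Wide lid y 72..240, narrow lid y -180..-72, full depth, white, their tops 1 mm above the deck, so a slid tin steps 1 mm down.
- wide_lid_press (a point): Point on the top face of the wide lid (168 mm wide, 200 mm deep), midway across it, 20 mm behind its front edge and 180 mm from its hinge; moves with the lid. It lies right above the catch.
- wide_lid (a joint): Wide lid's angle, rad: 0 shut and latched, negative pressed in (stop -0.028), positive open, front edge rising; hinge along the back edge. Pressing the front edge 4 mm down (-0.02) with 5 to 8 N frees the catch; once the finger lifts off, a damped spring lifts the lid in about 1.5 s to rest at about 0.45 (front edge 85 mm up). It does not latch again. The tin's weight alone does not free it.
- narrow_lid (a joint): Angle of the narrow lid (108 mm wide) at the other end of the box, same catch and same meaning; 0 = shut, to be left shut.
- tin: Small closed tin of beans with a paper label, upright cylinder 66 mm in diameter and 80 mm high, 0.2 to 0.36 kg, standing loose on the wide lid. Origin at the centre of its underside, z up.
- shaker: Salt shaker with metal cap, 36 mm in diameter, 63 mm high, standing on the narrow lid; leave alone. Origin at the centre of its underside.
- bowl: White enamel bowl, 170 mm in diameter, 75 mm high, on the table; leave alone. Origin at the centre of its underside.
- jug: Glass measuring jug, 100 mm in diameter, 120 mm high, handle to its +y; leave alone. Origin at the centre of its underside.
- colander: Yellow plastic colander, 196 mm in diameter (250 mm over its handles), 88 mm high; leave alone. Origin at the centre of its underside.
- mug: Earthenware mug, 80 mm in diameter, 90 mm high, handle to its +y; leave alone. Origin at the centre of its underside.

How it is judged:
By the outcome, as a careful person would: the job done as asked, in the order asked, and still so for the second after the job is handed in, with the robot touching nothing.
It also fails if it takes over 48 s, if anything falls off the work surface, if the arm or the gripper's body presses on something with over 40 N, if the wrist force passes 120 N, or if a joint passes its speed limit or range.

## Working session

There is one attempt and no reset: what is moved stays moved. The work goes in short steps, each a Python script; the robot and the scene stay as the last script left them, time stands still between calls to the robot, and variables do not carry over. Pictures are saved under pics/ and viewed, about 8 in all and at most 12, crops included, and the job is handed in when it is done.

```bash
mkdir -p pics; ls; cat > h.py <<'E'
from bench import bot, solve_ik, imaging
import numpy as np, cv2
def ray_z(cm,px,z):
    K=np.array(cm["K"],float); d=np.array([(px[0]-K[0,2])/K[0,0],(px[1]-K[1,2])/K[1,1]])
    u=d.copy()
    for _ in range(20): u=d/(1+cm["k1"]*(u@u))
    v=np.array(cm["rotation"])@np.array([u[0],-u[1],-1.]); p=np.array(cm["position"],float)
    return p+v*(z-p[2])/v[2]
def proj(cm,P):
    K=np.array(cm["K"],float); c=np.array(cm["rotation"]).T@(np.array(P,float)-np.array(cm["position"]))
    u=np.array([c[0],-c[1]])/-c[2]; u=u*(1+cm["k1"]*(u@u))
    return np.array([K[0,0]*u[0]+K[0,2],K[1,1]*u[1]+K[1,2]])
E
python3 - <<'E'
from h import *
for n in("scene","top"):
    cv2.imwrite(f"pics/{n}0.png",cv2.resize(imaging.capture(n),(800,600),interpolation=cv2.INTER_CUBIC))
    print(n,imaging.camera_model(n))
print(bot.get_state())
E
```

```text
pics
scene {'K': array([[375.33361728,   0.        , 255.73082513],
       [  0.        , 375.33361728, 195.1009    ],
       [  0.        ,   0.        ,   1.        ]]), 'k1': 0.016186994948274917, 'position': array([1374.4637785 ,  216.53122019,  918.56672065]), 'rotation': array([ 0.80599231, -0.00239782,  1.86238958])}
top {'K': array([[416.83466796,   0.        , 252.26288354],
       [  0.        , 416.83466796, 191.38015176],
       [  0.        ,   0.        ,   1.        ]]), 'k1': -0.09331285319242251, 'position': array([ 262.07938165,  -26.93866078, 1570.22847232]), 'rotation': array([ 0.19606112,  0.0080181 , -1.54445237])}
{'t': 0.1, 'qpos': array([-1.39421341e+00,  3.26867333e-01, -1.93462875e-01,  1.05198366e+00,
       -9.58342739e-06,  1.43660606e+00]), 'joint_velocities': array([-0.00078058, -0.00119431,  0.00191923, -0.00023775,  0.00011816,
        0.00253349]), 'effort': array([ 1.28583371e-03, -4.44239008e+01,  2.63038588e+01,  7.90694001e-03,
       -5.30935756e-05,  7.82570510e-06]), 'tcp_pos': array([ 168.11129759, -523.15009356,  230.58942385]), 'orientation': array([-3.14008748e+00, -1.93530683e-04,  3.10773037e-01]), 'contact_force': array([-0.68668796, -0.27103274, -0.40981936]), 'wrist_torque': array([ 0.0380752 , -0.04396633, -0.01985609]), 'opening': 1.000469693718782}
```

View pics/top0.png

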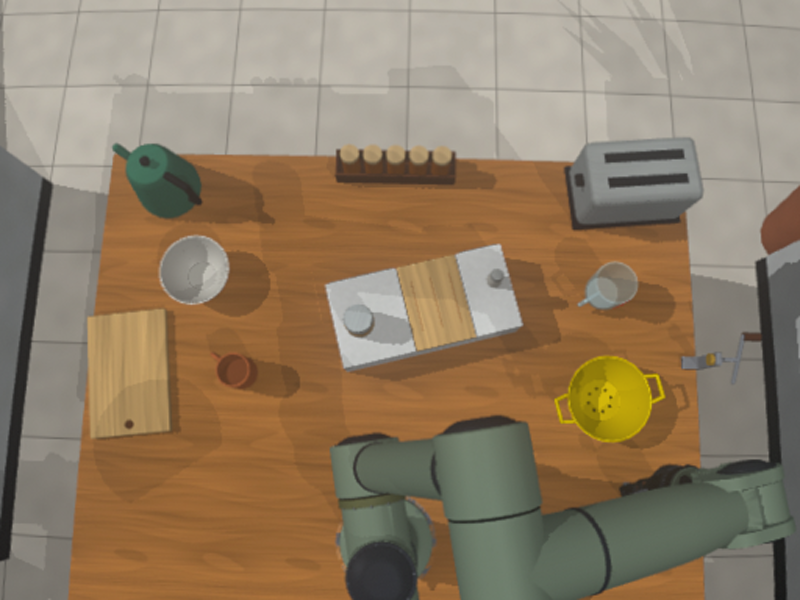

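View pics/scene0.png

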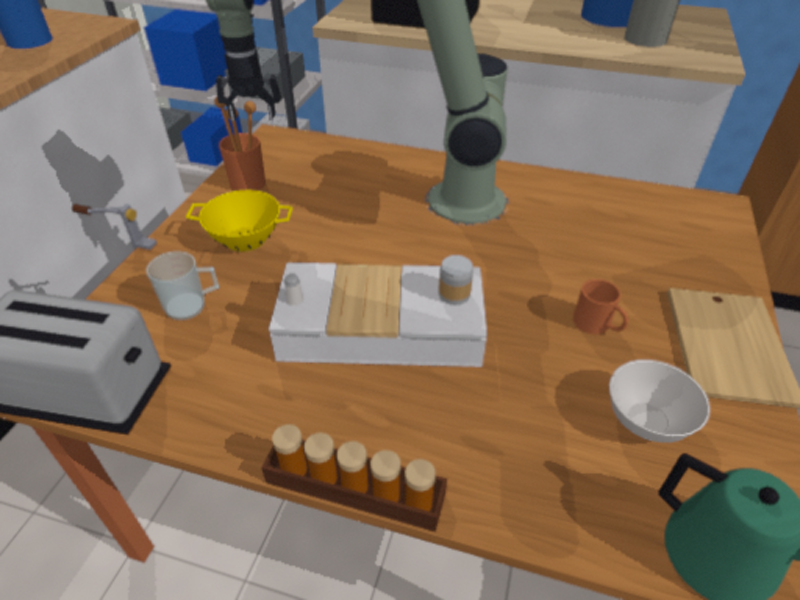

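The top view shows the box at about (327–522, 245–369), the tin at (358,321) and the shaker at (496,277). I'll zoom in on both views to measure.

```bash
sed -i '/^def ray_z/i from scipy.spatial.transform import Rotation as Rn\ndef cam(n):\n    c=dict(imaging.camera_model(n)); c["rotation"]=Rn.from_euler("xyz",c["rotation"]).as_matrix(); return c' h.py
python3 - <<'E'
from h import *
a=cv2.imread("pics/top0.png")
im=imaging.capture("top")[140:260,200:350]; cv2.imwrite("pics/topc.png",cv2.resize(im,None,fx=5,fy=5,interpolation=cv2.INTER_CUBIC))
im=imaging.capture("scene")[150:240,165:325]; cv2.imwrite("pics/scc.png",cv2.resize(im,None,fx=5,fy=5,interpolation=cv2.INTER_CUBIC))
c=cam("top")
for p in [(327,285),(500,245),(522,325),(345,363)]:
    print(ray_z(c,(np.array(p)+.5)/1.5625-.5,100))
E
```

```text
[583.60128803 149.58271399 100.        ]
[ 689.5900678  -251.46250729  100.        ]
[ 500.9943229  -300.88072091  100.        ]
[404.07540762 100.48782555 100.        ]
```

View pics/topc.png

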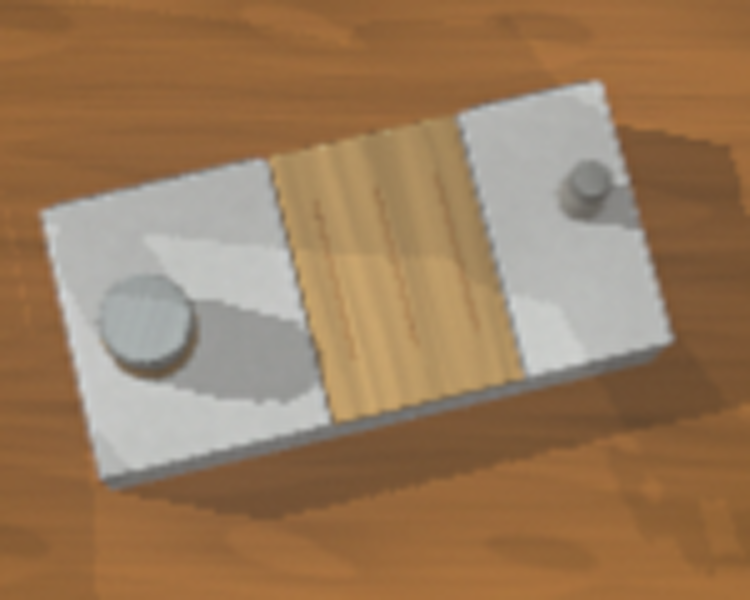

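View pics/scc.png

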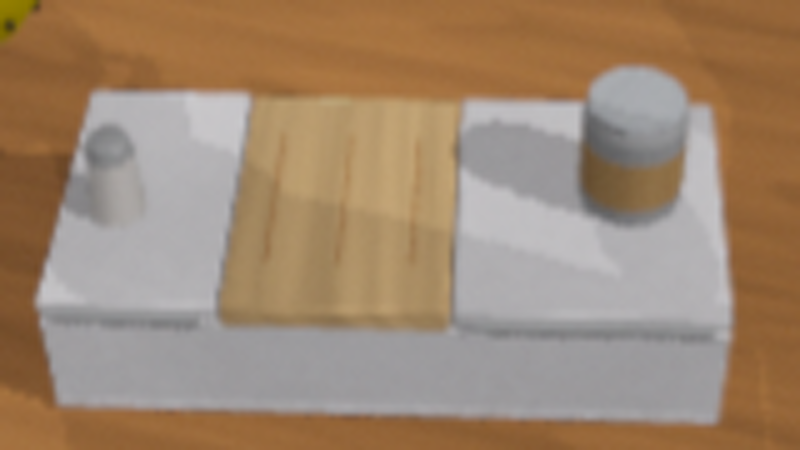

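```bash
python3 - <<'E'
from h import *
from scipy.optimize import least_squares
up=lambda p,o:(np.array(p)+.5)/5-.5+np.array(o)
T=[((100,240),(42,211)),((100,-180),(601,83)),((-100,-180),(672,342)),((-100,240),(103,478)),((100,70),(272,158)),((100,-70),(459,115)),((-100,-70),(523,380)),((-100,70),(332,423))]
S=[((-100,-180),(92,91)),((-100,240),(712,105)),((100,-180),(38,305)),((100,240),(732,325)),((-100,-70),(253,97)),((-100,70),(462,100)),((100,70),(448,325)),((100,-70),(220,322))]
ct,cs=cam("top"),cam("scene"); to,so=(200,140),(165,150)
def W(q,l,z): c,s=np.cos(q[2]),np.sin(q[2]); return [q[0]+c*l[0]-s*l[1],q[1]+s*l[0]+c*l[1],z]
def f(q,sel="ts"):
    r=[]
    for c,o,D,k in((ct,to,T,"t"),(cs,so,S,"s")):
        if k in sel:
            for l,p in D: r+=list(proj(c,W(q,l,100 if abs(l[1])==70 else 101))-up(p,o))
    return np.array(r)
for sel in("t","s","ts"):
    s=least_squares(f,[540,-100,.2],args=(sel,),loss="soft_l1",x_scale=[10,10,.01]);print(sel,s.x,np.abs(f(s.x,sel)).max().round(2))
q=s.x
def L(P): d=np.array(P[:2])-q[:2]; c,s_=np.cos(q[2]),np.sin(q[2]); return [c*d[0]+s_*d[1],-s_*d[0]+c*d[1]]
for n,c,p,o,z in(("tin t",ct,(148,320),to,181),("tin s",cs,(637,97),so,181),("shaker t",ct,(591,181),to,164),("shaker s",cs,(110,138),so,164)):
    P=ray_z(c,up(p,o),z);print(n,P.round(1),np.round(L(P),1))
# robot posture options at press pose
for l,z in(((-80,156),130),((0,200),180),((20,60),120)):
    P=W(q,l,z)
    for y in(0,np.pi/2,-np.pi/2): print(l,np.round(P),y,solve_ik(P,[np.pi,0,q[2]+y]))
E
```

```text
t [ 5.49912002e+02 -1.03262867e+02  2.55330366e-01] 0.64
s [ 5.54211244e+02 -1.00685185e+02  2.58570451e-01] 1.98
ts [ 5.51183182e+02 -1.02192562e+02  2.56803537e-01] 2.82
tin t [493.6  68.3 181. ] [-12.4 179.5]
tin s [495.1  70.3 181. ] [-10.4 181.1]
shaker t [ 601.7 -234.2  164. ] [  15.3 -140.5]
shaker s [ 606.4 -232.4  164. ] [  20.4 -139.9]
(-80, 156) [434.  28. 130.] 0 [-0.10471589  0.22219971 -0.62622849  0.72236813  0.          2.78007322]
(-80, 156) [434.  28. 130.] 1.5707963267948966 [-0.10471589  0.22219971 -0.62622849  0.72236813  0.          1.2092769 ]
(-80, 156) [434.  28. 130.] -1.5707963267948966 [-0.10471589  0.22219971 -0.62622849  0.72236813  0.         -1.93231576]
(0, 200) [500.  91. 180.] 0 [ 0.03516493  0.29271118 -0.37952091  0.89856424  0.          2.91995405]
(0, 200) [500.  91. 180.] 1.5707963267948966 [ 0.03516493  0.29271118 -0.37952091  0.89856424  0.          1.34915772]
(0, 200) [500.  91. 180.] -1.5707963267948966 [ 0.03516493  0.29271118 -0.37952091  0.89856424  0.         -1.79243493]
(20, 60) [555. -39. 120.] 0 [-0.20286778  0.43656387 -0.33322445  0.80100801  0.          2.68192134]
(20, 60) [555. -39. 120.] 1.5707963267948966 [-0.20286778  0.43656387 -0.33322445  0.80100801  0.          1.11112501]
(20, 60) [555. -39. 120.] -1.5707963267948966 [-0.20286778  0.43656387 -0.33322445  0.80100801  0.         -2.03046764]
```

```bash
cat >> h.py <<'E'
q=np.array([551.0,-102.3,0.2565]); ORI=[np.pi,0,q[2]+np.pi/2]
def W(x,y,z): c,s=np.cos(q[2]),np.sin(q[2]); return [q[0]+c*x-s*y,q[1]+s*x+c*y,z]
def st():
    s=bot.get_state(); print(round(s["t"],2),s["tcp_pos"].round(1),s["contact_force"].round(1),round(s["opening"],2))
def snap(f):
    a=imaging.capture("top")[130:270,190:350]; b=imaging.capture("scene")[110:250,165:325]
    cv2.imwrite(f,np.hstack([cv2.resize(i,(400,350),interpolation=cv2.INTER_CUBIC) for i in(a,b)]))
E
python3 - <<'E'
from h import *
p=bot.get_state()["tcp_pos"]; bot.movel([p[0],p[1],310])
bot.move_ptp(W(-11,262,310),ORI); st()
bot.grip(0.47); bot.movel(W(-11,262,121)); st()
bot.movel(W(-11,190,121),max_speed=60); st()
snap("pics/p1.png")
E
```

```text
3.48 [474.2 147.7 310. ] [-0.2 -0.2 -0.4] 1.0
5.4 [474.5 148.4 121.7] [-0.2  0.1  0. ] 0.47
6.75 [492.1  78.6 121. ] [ 0.3 -0.1  0. ] 0.47
```

View pics/p1.png

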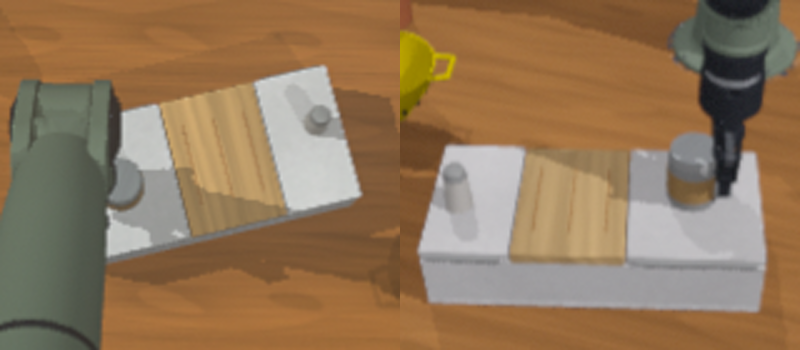

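The tin at (692,170) in the scene half is upright against the fingers and has already moved. I'll push on.

```bash
python3 - <<'E'
from h import *
bot.movel(W(-11,35,121),max_speed=55); st()
bot.movel(W(-11,75,121),max_speed=80); bot.movel(W(-11,75,300)); bot.grip(0.0); 
bot.move_ptp(W(-80,300,300),ORI); st()
snap("pics/p2.png")
E
```

```text
9.82 [531.4 -71.1 121. ] [ 0.6  1.2 -1.1] 0.47
13.21 [398.3 167.2 300.2] [ 0.3 -1.2 -0. ] -0.0
```

View pics/p2.png

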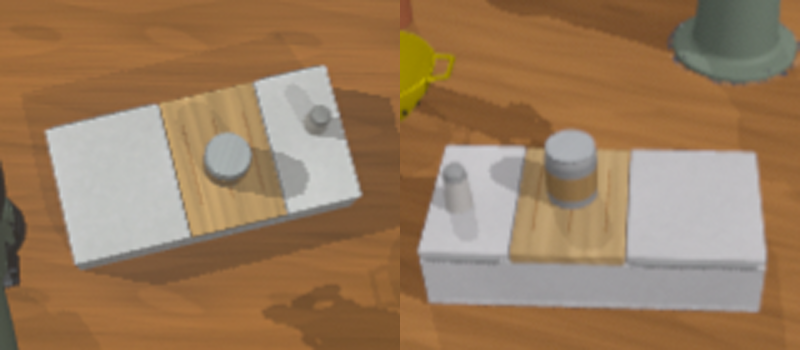

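```bash
python3 - <<'E'
from h import *
c=cam("top"); P=ray_z(c,((229+.5)/2.5-.5+190,(152+.5)/2.5-.5+130),180); d=P[:2]-q[:2]; k,s=np.cos(q[2]),np.sin(q[2])
print("tin local",k*d[0]+s*d[1],-s*d[0]+k*d[1])
bot.move_ptp(W(-80,156,200),ORI); bot.movel(W(-80,156,112)); st()
hit=bot.movel(W(-80,156,92),max_speed=12,threshold=2.0); st(); print(hit)
z0=bot.get_state()["tcp_pos"][2]
if hit and 97<z0<105:
    for z in np.arange(z0-1,94.9,-0.7):
        bot.movel(W(-80,156,z),max_speed=8); s=bot.get_state(); print(round(z,2),s["tcp_pos"][2].round(2),s["contact_force"].round(1))
        if s["contact_force"][2]>14: break
E
```

```text
tin local -8.676102972815213 -2.7736731492633906
14.78 [434.8  28.8 112.9] [-0.5 -0.5 -0. ] 0.0
15.75 [434.   28.3 100.8] [ 0.1 -1.   3.7] -0.0
True
99.76 99.89 [-0.6 -0.4  4.9]
99.06 99.13 [-1.7 -0.9  5.3]
98.36 98.38 [-0.9 -0.1  4.5]
97.66 97.69 [-0.8  0.   6.3]
96.96 97.02 [-1.2 -0.3  5.4]
96.26 96.31 [-1.   0.8  5.5]
95.56 95.96 [-2.5 -0.8  9.1]
```

```bash
python3 - <<'E'
from h import *
bot.movel(W(-80,156,300),max_speed=150); bot.move_ptp(W(-80,330,330),ORI); bot.dwell(1.5); st()
snap("pics/p3.png")
cv2.imwrite("pics/s3.png",cv2.resize(imaging.capture("scene"),(800,600)))
E
```

```text
21.28 [389.9 196.6 330. ] [-0.1 -0.7 -0.1] -0.0
```

View pics/p3.png

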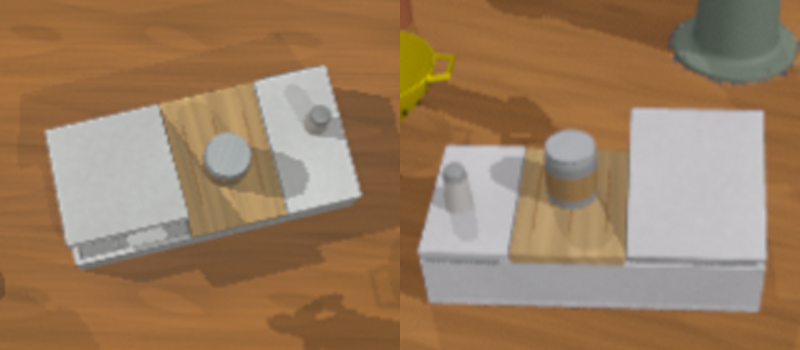

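View pics/s3.png

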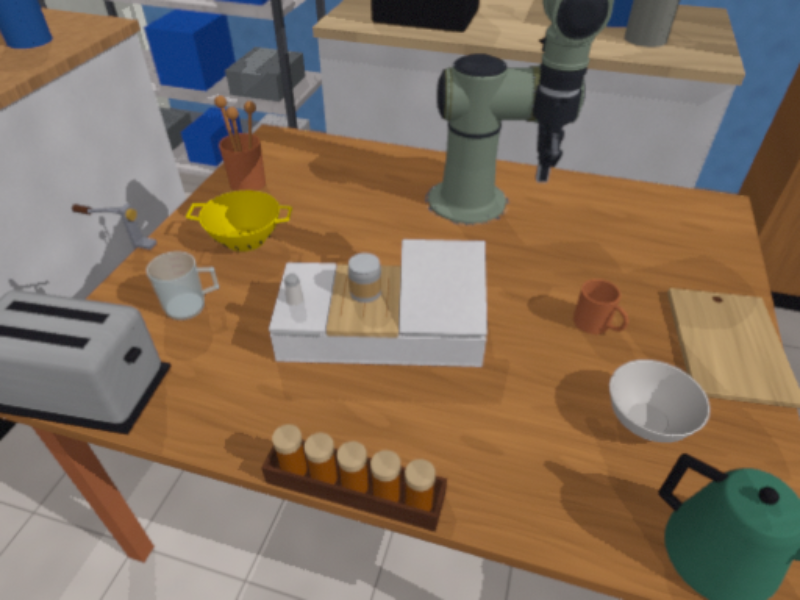

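The wide lid is ajar, with its far edge raised at (443,243). The tin is upright on the deck at (365,278), the narrow lid is shut, the shaker hasn't moved and the arm is clear. I'll hand it in.

```bash
python3 -c "
from h import *
print(bot.sign_off())"
```

```text
the job is handed in; nothing more can be done
None
```

The job is done and handed in at about 21 s of the 48 s allowed.

- **Tin:** I pushed it about 180 mm along the top with half-open fingers, without gripping or lifting it. It stands upright about 9 mm in front of the deck's centre and 3 mm past it towards the narrow lid. That is wholly on the deck, which allows 37 mm either way along the box.
- **Wide lid:** I pressed above the catch with the fingers shut. It took 5 to 6 N, rising to 9 N at the stop about 5 mm down. After I lifted off, the lid sprang ajar by itself.
- **Last checks:** The final pictures show the wide lid ajar, the narrow lid shut, and the shaker and other objects where they stood. The arm was clear of everything. I judged the lid opening by eye and did not measure its angle.
- **Disagreement:** The two cameras differed by 3 to 5 mm on the position of the box, which was well within the margins.

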